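Slide the movement through to the timing spot

ROBOT

A 6-joint arm with a two-finger parallel gripper is mounted at the origin on the work surface. World frame = base frame: x ahead of the robot, y to its left, z up, the work surface at z = 0. Lengths are in m, angles in rad, forces in N, time in s.
With the tool pointing down it reaches from about 0.15 to 0.775 m from the base axis. Payload 6.1 kg.
Tool frame: the origin (TCP) lies midway between the tips of the shut fingers; the grasp point (between the pads) lies 19 mm behind it (ctrl.pinch_z is the distance from the TCP to the grasp point, in m); z points along the fingers, y is the line along which they close (so a half turn about z gives the same grasp; the last joint's range is limited). The gripper opens to 85 mm and grips with 20 to 120 N. Pads are 22 mm wide; open, the fingers measure 114 mm over their backs; the gripper's body (76 mm by 85 mm) begins 54 mm behind the grasp point. The pads swing forward as they close: fully open they stand 13 mm farther back than shut.
Start: joints at [-1.332, 0.126, -0.04, 1.405, 0, 1.571], TCP at [0.124, -0.51, 0.231] pointing down, gripper open.
Joint ranges: [-2.72, 2.72], [-0.95, 1.95], [-1.27, 1.35], [-1.78, 2.02], [-1.46, 1.47], [-3.14, 3.14]. Speed limits (rad/s): [2.39, 2.39, 3.01, 3.14, 3.14, 3.14].

INTERFACE

Orientations are given as a rotation vector (axis times angle).
In Python, from plant import observe, vision, ctrl gives the robot as it stands.
- The arm moves only by the tool jog_arm, never from a script. Its argument "motion" is a list of rows, each an object of numbers: "x", "y", "z": the shift along the tool's x, y, z normalised to -1 to 1, where 1 is 0.2 m; "ax", "ay", "az": the turn, a rotation vector about the tool's x, y, z normalised to -1 to 1, where 1 is 90 degrees; "fingers": the gripper's target within -1 to 1 (fully open at 1, half-way at 0, shut at -1). In form: [{"x": .., "y": .., "z": .., "ax": .., "ay": .., "az": .., "fingers": ..}, ...]. A call has 1 to 5 rows; each row is the pose to reach, as a shift and turn from the pose commanded when the call began, along the tool's axes at that moment; what a row does not reach only later rows make up. A row lasts 1/12 s, in which the tool goes at most 41.7 mm and 7.16 degrees, less where a joint would pass 70% of its speed; a pose out of reach is approached as far as the arm can. A call with a number of a shift or a turn outside -1 to 1 is refused whole. A call with a gripper value outside its range is refused whole. The fingers move at their own pace and stop on an object; "grip_force" is the grip in N (left out, the last holds). Time passes only in rows, so rows that repeat a pose let the fingers close. It gives the time, the measured TCP pose, the force, the opening and the grip force at its end, in the units of the state.
- observe(): the state, without advancing time (a new reading comes with each control period).
- vision.read_camera(name): name is "scene" or "top" or "wrist"; returns a dict with "pixels" (480x640x3 uint8, red, green, blue), "mtx" (3x3 intrinsics, pixels), "R" (3x3) and "t" (3): a world point X has camera coordinates R X + t. Camera axes: x right, y down, z forward; pixel columns grow to the right and rows downward; lengths in m; the calibration is good to about 2 mm. The wrist camera is an equidistant fisheye: a pixel r from the principal point sees the ray r / f radians off the axis. A picture is of the moment at which its call begins. There is no depth.
- ctrl.hand_in(): hands the job in; it is judged then, once.
Trained networks look in the newest picture that a camera, given by its name, has taken for a name from the list of things; names that differ only in an ending like _2 or _b are one class to them, and where a whole thing is asked for, a point or a joint stands for the part that bears it (a point fixed in the world has none). Each returns a list of dicts, best first, with "score" (0 to 1); they miss things now and then, are a little off and sometimes report something else, mostly with a low value. They report only what shows in the picture. A call takes as long as a camera call. They do not tell look-alikes from the thing itself.
- vision.boxes_of(camera, label): "bbox" ([left, top, right, bottom] in pixels, round what is visible of it).
- vision.outline_of(camera, label): "region" (480x640 bool, what is visible of it) and "bbox" ([left, top, right, bottom] in pixels, round what is visible of it).
The state is a dict: "time_s": time; "joint_positions": joint angles; "qd": joint speeds; "joint_efforts": joint torques, N m; "tool_pos": TCP position; "tool_rot": TCP orientation; "force": force on the tool from outside, world axes, zero at the start; "torque": the same for the moment, N m; "grip_width": finger opening in m; "gripper_force": force on a finger pad.
Only numpy, scipy, OpenCV 4.12 (cv2) and the standard library are available. Lean on these libraries where they do the work, as an engineer would, in place of code of your own. Each camera call takes 0.05 s, during which the arm holds its last target. There are 200 camera calls.

TASK

Push the watch movement in its round wooden holder across the bench, through the gap between the steel bench block and the blue vice, until it stands wholly on the green spot behind them; then press the tester's orange start key fully down and let it go. The holder must only be pushed, never picked up or tipped, and everything else on the bench stays where it is.

Things in the scene. Friction and masses are not known exactly. Their poses are not given: they have to be found in the camera images.
- holder: The watch movement in its round wooden holder, one solid loose disc 88 mm in diameter and 26 mm tall with a brass top carrying little wheels (at most 4 mm higher), about 0.18 to 0.35 kg. It slides on the bench under a side push of about 1 to 4 N. Origin at the centre of its underside, z up; its yaw does not matter.
- anvil: Steel bench block bolted to the bench: 80 mm (its x) by 60 mm (its y) by 40 mm tall. Origin at the centre of its underside. The gap lies between its +x face (at its x = +40 mm) and the vice: it is 95 mm wide, straight, its middle is at x = +87.5 mm, y = 0 in the anvil's frame, and it runs along the anvil's y axis from y = -30 mm (entry, on the holder's side) to y = +30 mm (exit, on the green spot's side).
- vice: Low blue bench vice bolted to the bench, always parallel to the anvil and level with it: 90 mm (its x) by 60 mm (its y) by 50 mm tall, with a screw and cross bar sticking out about 25 mm farther on its +x side. Origin at the centre of its underside, 180 mm from the anvil's origin along the anvil's +x.
- spot: The timing tester's green pick-up spot, a disc 120 mm in diameter with a white ring (100 mm), painted flat on the bench (nothing to catch on). Origin at its centre. It lies straight behind the gap, 108 to 132 mm from the gap's middle along the anvil's +y.
- key (a joint): The tester's start key, an orange round push button 30 mm in diameter on a white housing on the bench: 0 = up, 0.006 m = fully down; a spring pushes it back up, about 5 N fully down.
- key_top (a point): Centre of the upper face of the start key; it is pressed straight down.
- loupe: Bystander: black eye loupe, 48 mm wide, 36 mm tall, stands on the near side of the green spot; leave it alone. Origin at the centre of its underside.
- pot: Bystander: small red turned pot with a shut lid, 52 mm wide, 36 mm tall, stands on the far side of the green spot; leave it alone. Origin at the centre of its underside.
- oiler: Bystander: small amber jar with a red cap, 36 mm wide, 60 mm tall; leave it alone. Origin at the centre of its underside.
- tin: Bystander: open aluminium tin, 60 mm wide, 28 mm tall; leave it alone. Origin at the centre of its underside.
- driver: Bystander: blue screwdriver, 120 mm long, lying on the bench; leave it alone.
- plate: Bystander: bare brass disc, 70 mm wide, 6 mm thick, lying on the bench; leave it alone. Origin at the centre of its underside.
- glass: Bystander: small green glass, 50 mm wide, 50 mm tall; leave it alone. Origin at the centre of its underside.
Things that resemble listed ones, but are neither listed nor needed, are in the scene too. There is more than one size of the holder; the one meant has the size given above.

How it is judged:
On the way, in this order (a step that is already met when the one before it is completed fails the run):
1. the holder is in the gap, between the bench block and the vice (x of holder in the frame of anvil between 0.078 and 0.097 m and y of holder in the frame of anvil between -0.025 and 0.025 m).
2. the holder stands at rest wholly on the green spot (horizontal distance between holder and spot below 0.016 m and linear speed of holder below 0.01 m/s and height (world z) of holder below 0.004 m and angle between holder's own z axis and vertical below 0.08 rad), for 0.2 s.
3. the start key is pressed fully down (value of joint key above 0.0045 m), for 0.05 s.
At the end, for the whole second after the job is handed in: The holder stands flat and at rest on the bench, its centre within 16 mm of the green spot's centre (wholly on the spot), having come through the gap; after that the start key has been pressed at least 4.5 mm down, and it is up again (all of step 2 and value of joint key below 0.002 m); the robot touches nothing.
It fails at once if the holder is lifted (8 mm) or tipped (0.15 rad) (height (world z) of holder above 0.008 m or angle between holder's own z axis and vertical above 0.15 rad).
It fails at once if a bystander is moved more than 15 mm (distance of any of loupe, pot, oiler, tin, driver, plate, glass from where it was at the start of the episode above 0.015 m).
It also fails if it takes over 64 s, if anything falls off the work surface, if the arm or the gripper's body presses on something with over 40 N, if the wrist force passes 120 N, or if a joint passes its speed limit or range.

## Working session

There is one attempt and no reset: what is moved stays moved. The work goes in short steps, Python scripts to look and compute and a tool call to move; the robot and the scene stay as the last step left them, time stands still between calls to the robot, and variables do not carry over. Pictures are saved under pics/ and viewed, at most 10 in all, crops included, and the job is handed in when it is done.

Besides the shell and the picture viewer there is one more tool, called after "Call:" as name([rows], argument=value, ...), one row to a line, values as JSON. jog_arm: Moves the arm, as the interface text tells. Scaled input: -1 to 1 covers 0.2 m each way for a shift and 90 degrees each way for a turn. Its arguments: {"type":"object","properties":{"motion":{"type":"array","items":{"type":"object","properties":{"x":{"type":"number","minimum":-1,"maximum":1},"y":{"type":"number","minimum":-1,"maximum":1},"z":{"type":"number","minimum":-1,"maximum":1},"ax":{"type":"number","minimum":-1,"maximum":1},"ay":{"type":"number","minimum":-1,"maximum":1},"az":{"type":"number","minimum":-1,"maximum":1},"fingers":{"type":"number"}}}},"grip_force":{"type":"number"}},"required":["motion"]}

```bash
mkdir -p pics
cat > h.py <<'E'
import numpy as np, cv2
from plant import observe, vision, ctrl
def ray(c,u,v):
    K=c["mtx"];R=np.array(c["R"]);t=np.array(c["t"])
    d=np.linalg.inv(K)@np.array([u,v,1.]); return -R.T@t, R.T@d
def plane(c,u,v,z):
    o,d=ray(c,u,v); return o+d*(z-o[2])/d[2]
def proj(c,X):
    p=np.array(c["R"])@np.array(X)+np.array(c["t"]);q=np.array(c["mtx"])@p;return q[:2]/q[2]
E
python3 - <<'E'
from h import *
c={}
for n in ["top","scene"]:
    c[n]=vision.read_camera(n); cv2.imwrite(f"pics/{n}0.png",c[n]["pixels"][...,::-1])
Z=dict(holder=.026,anvil=.04,vice=.05,spot=0,key=.03,loupe=.036,pot=.036,oiler=.06,tin=.028,driver=.02,plate=.006,glass=.05)
for k,z in Z.items():
    for d in vision.boxes_of("top",k)[:4]:
        b=d["bbox"]; m=plane(c["top"],(b[0]+b[2])/2,(b[1]+b[3])/2,z)
        a=plane(c["top"],b[0],b[1],z);e=plane(c["top"],b[2],b[3],z)
        print(k,round(d["score"],2),np.round(b),m.round(3),"size",np.abs(e-a)[:2].round(3))
print((-np.array(c["top"]["R"]).T@c["top"]["t"]).round(3)); s=observe(); print(s["time_s"],s["tool_pos"],s["tool_rot"])
E
```

```text
holder 0.89 [402. 310. 454. 364.] [ 0.351 -0.241  0.026] size [0.115 0.121]
holder 0.76 [411. 255. 446. 292.] [ 0.497 -0.243  0.026] size [0.084 0.083]
holder 0.59 [436. 199. 466. 228.] [ 0.648 -0.297  0.026] size [0.068 0.073]
anvil 0.67 [288. 178. 309. 200.] [0.688 0.077 0.04 ] size [0.053 0.055]
anvil 0.59 [325. 254. 355. 291.] [ 0.489 -0.032  0.04 ] size [0.085 0.074]
vice 0.89 [335. 174. 361. 220.] [ 0.67  -0.043  0.05 ] size [0.11  0.068]
spot 0.62 [269. 212. 319. 256.] [0.583 0.084 0.   ] size [0.105 0.13 ]
key 0.56 [180. 265. 193. 277.] [0.473 0.329 0.03 ] size [0.027 0.033]
loupe 0.63 [287. 267. 304. 286.] [0.474 0.071 0.036] size [0.043 0.044]
pot 0.92 [287. 176. 310. 199.] [0.692 0.077 0.036] size [0.056 0.059]
oiler 0.55 [394. 162. 412. 180.] [ 0.739 -0.173  0.06 ] size [0.045 0.044]
tin 0.88 [159. 320. 186. 350.] [0.325 0.346 0.028] size [0.064 0.068]
driver 0.62 [490. 247. 539. 272.] [ 0.543 -0.449  0.02 ] size [0.056 0.116]
plate 0.58 [330. 251. 355. 288.] [ 0.501 -0.04   0.006] size [0.088 0.064]
plate 0.5 [334. 173. 362. 216.] [ 0.691 -0.046  0.006] size [0.107 0.075]
plate 0.31 [116. 308. 144. 328.] [0.359 0.457 0.006] size [0.044 0.073]
glass 0.59 [116. 307. 145. 328.] [0.358 0.439 0.05 ] size [0.044 0.071]
[0.322 0.017 1.162]
0.7 [ 0.12417807 -0.51010019  0.23135065] [3.11911476e+00 3.74201382e-01 3.00247672e-05]
```

View pics/top0.png

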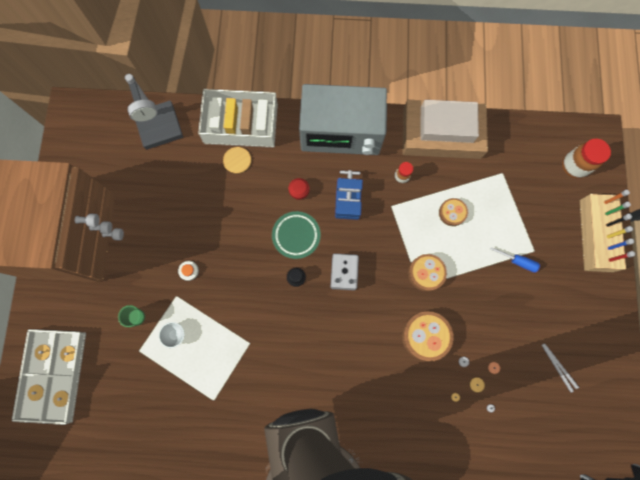

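View pics/scene0.png

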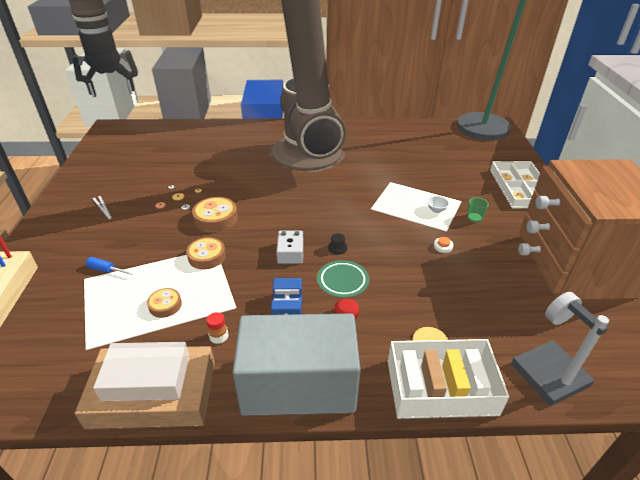

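The top view shows three holders: (428,337) is about 115 mm across, (428,272) about 84 to 88 mm and (454,212) about 70 mm. By size I choose (428,272). The plain disc at (237,160) and the tray movements are not holders. Also visible are the anvil at (344,272), the vice at (349,197), the spot at (296,235) and the key at (188,270). Next I'll fit poses and check the choice in a crop.

```bash
cat >> h.py <<'E'
from scipy.optimize import minimize
def mask(cam,label,near):
    best=None
    for d in vision.outline_of(cam,label):
        b=d["bbox"];dist=np.hypot((b[0]+b[2])/2-near[0],(b[1]+b[3])/2-near[1])
        if best is None or dist<best[0]: best=(dist,d)
    return best[1]["region"] if best and best[0]<15 else None
def hull(c,pts):
    S=4;P=np.array([proj(c,p) for p in pts])
    m=np.zeros((480*S,640*S),np.uint8)
    cv2.fillConvexPoly(m,cv2.convexHull(np.round((P+.5)*S-.5).astype(np.int32)),1)
    return cv2.resize(m.astype(np.float32),(640,480),interpolation=cv2.INTER_AREA)
def disc(x,y,r,h):
    a=np.linspace(0,6.283,48); return [(x+r*np.cos(t),y+r*np.sin(t),z) for t in a for z in (0,h)]
def box(x,y,w,sx,sy,h):
    C,S=np.cos(w),np.sin(w);return [(x+C*i*sx/2-S*j*sy/2,y+S*i*sx/2+C*j*sy/2,z) for i in(-1,1) for j in (-1,1) for z in (0,h)]
def fit(items,p0,st):  # items: (cam,mask,fn(p)->pts)
    f=lambda p:sum(np.abs(hull(c,g(p))-m).sum()/m.sum() for c,m,g in items)
    sim=np.vstack([p0]+[np.array(p0)+np.eye(len(p0))[i]*st[i] for i in range(len(p0))])
    r=minimize(f,p0,method="Nelder-Mead",options=dict(initial_simplex=sim,xatol=2e-4,fatol=1e-4,maxiter=120));return r.x,r.fun/len(items)
def finddisc(c,label,xy,r,h,cams=("top","scene")):
    out={};its=[]
    for n in cams:
        m=mask(n,label,proj(c[n],(*xy,h/2)))
        if m is None: continue
        it=(c[n],m.astype(np.float32),lambda p:disc(p[0],p[1],r,h)); its.append(it)
        p,e=fit([it],xy,[.008,.008]); print(label,n,p.round(4),round(e,3))
    return its
E
python3 - <<'E'
from h import *
c={n:vision.read_camera(n) for n in("top","scene")}
for l,xy,r,h in [("holder",(.497,-.243),.044,.027),("holder",(.351,-.241),.058,.03),("holder",(.648,-.297),.035,.022),("spot",(.583,.084),.06,0),("loupe",(.474,.071),.024,.036),("pot",(.692,.077),.026,.036),("key",(.473,.329),.02,.03)]:
    finddisc(c,l,xy,r,h)
its=[]
for n in c:
    for l,x,s in(("anvil",0,(.08,.06,.04)),("vice",.18,(.09,.06,.05))):
        m=mask(n,l,proj(c[n],(.489+x,-.035,.02)))
        if m is None: print("no",n,l);continue
        it=(c[n],m.astype(np.float32),lambda p,x=x,s=s:box(p[0]+x*np.cos(p[2]),p[1]+x*np.sin(p[2]),p[2],*s)); its.append(it)
        print(n,l,fit([it],[.489,-.033,-.05],[.01,.01,.1]))
print("all",fit(its,[.489,-.033,-.05],[.01,.01,.1]))
im=c["top"]["pixels"]; a=cv2.resize(im[180:380,380:500],None,fx=2.9,fy=2.9,interpolation=3); b=cv2.resize(im[160:300,150:370],None,fx=2,fy=2,interpolation=3)
o=np.zeros((600,800,3),np.uint8);o[:a.shape[0],:a.shape[1]]=a;o[:b.shape[0],355:355+b.shape[1]]=b[:,:445]
cv2.imwrite("pics/c1.png",o[...,::-1])
E
```

```text
holder top [ 0.5036 -0.24  ] 0.048
holder scene [ 0.5016 -0.2426] 0.069
holder top [ 0.3557 -0.2393] 0.087
holder scene [ 0.3491 -0.2433] 0.042
holder top [ 0.6592 -0.3037] 0.116
holder scene [ 0.6569 -0.3068] 0.046
spot top [0.582  0.0795] 0.039
spot scene [0.5797 0.0764] 0.032
loupe top [0.4737 0.073 ] 0.241
loupe scene [0.4748 0.0713] 0.483
pot top [0.6941 0.0793] 0.26
pot scene [0.6743 0.0797] 1.428
top anvil (array([ 0.49267525, -0.04083619,  0.00228528]), np.float64(0.06458333134651184))
top vice (array([ 0.49514311, -0.0341099 , -0.04989973]), np.float64(0.11406976729631424))
scene anvil (array([ 0.49005854, -0.04381253, -0.01919878]), np.float64(0.069564588367939))
scene vice (array([ 0.46732782, -0.05414143,  0.04196263]), np.float64(0.31409236788749695))
all (array([ 0.49307395, -0.04192294, -0.01524542]), np.float64(0.17076803743839264))
```

View pics/c1.png

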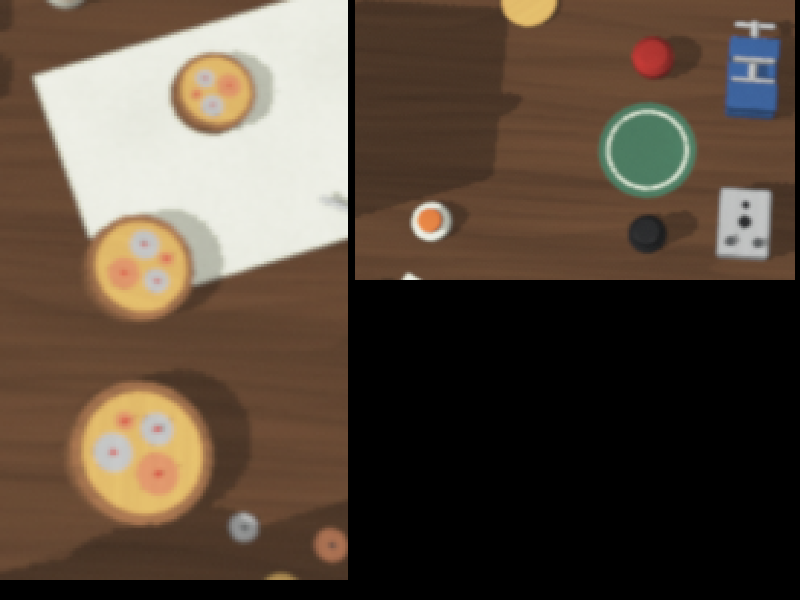

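The crop confirms the middle disc at (428,272), which fits 88 mm and lies at (0.503,-0.241). The gap middle is about (0.579,-0.0445) with yaw about -0.025, and the spot is about (0.581,0.078). I'll approach behind it with the fingers half open, as a two-point pusher.

Call:
jog_arm([
  {"x":0.2,"y":-0.06,"fingers":0},
  {"x":0.4,"y":-0.12,"fingers":0},
  {"x":0.6,"y":-0.18,"fingers":0},
  {"x":0.8,"y":-0.24,"fingers":0},
  {"x":1,"y":-0.3,"fingers":0},
])

```text
invalid input
```

Call:
jog_arm([
  {"x":0.2,"y":-0.06,"az":-0.07},
  {"x":0.4,"y":-0.12,"az":-0.15},
  {"x":0.6,"y":-0.18,"az":-0.23},
  {"x":0.75,"y":-0.24,"az":-0.31},
  {"x":0.87,"y":-0.31,"az":-0.38},
])

```text
invalid input
```

Call:
jog_arm([
  {"az":-0.079},
  {"az":-0.079},
  {"az":-0.079},
])

```text
invalid input
```

```bash
cat >> h.py <<'E'
from scipy.spatial.transform import Rotation as Ro
def go(target):
    s=observe();R=Ro.from_rotvec(s["tool_rot"]).as_matrix();d=R.T@(np.array(target)-s["tool_pos"])
    print("t",round(s["time_s"],2),"tcp",np.round(s["tool_pos"],4),"xang",round(np.degrees(np.arctan2(R[1,0],R[0,0])),2),"w",round(s["grip_width"],4),"F",np.round(s["force"],1),"tilt",R[2].round(4))
    print("jog",(d/.2).round(4))
E
python3 - <<'E'
from h import *
go((.4596,-.3027,.007))
c=vision.read_camera("wrist");cv2.imwrite("pics/w1.png",c["pixels"][...,::-1])
print(c["mtx"],(-np.array(c["R"]).T@c["t"]))
E
```

```text
t 1.7 tcp [ 0.1242 -0.5101  0.2313] xang 13.68 w 0.0854 F [0.5 0.1 1.2] tilt [-0. -0. -1.]
jog [ 1.8749 -0.6108  1.1214]
[[371.64829954   0.         318.29682677]
 [  0.         371.64829954 235.71783892]
 [  0.           0.           1.        ]] [ 0.20434167 -0.49009038  0.37398171]
```

View pics/w1.png

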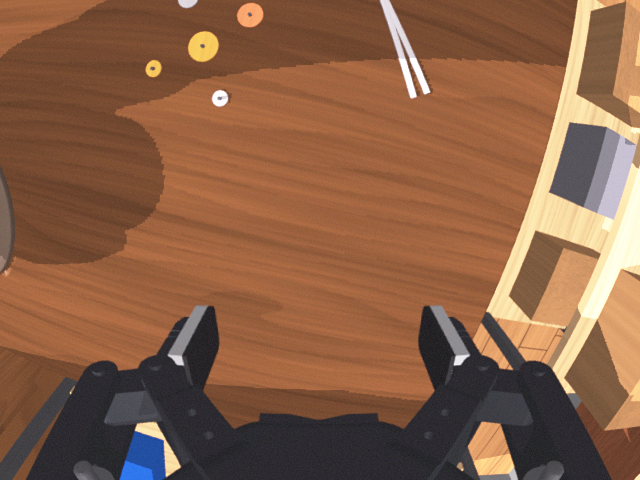

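The wrist picture shows the arm still at its start with open fingers at (200,340) and (440,340). Rows apparently need every field, so I'll repeat the moves in full form.

Call:
jog_arm([
  {"x":0.2,"y":-0.06,"z":0,"ax":0,"ay":0,"az":0,"fingers":0},
  {"x":0.4,"y":-0.12,"z":0,"ax":0,"ay":0,"az":0,"fingers":0},
  {"x":0.6,"y":-0.18,"z":0,"ax":0,"ay":0,"az":0,"fingers":0},
  {"x":0.8,"y":-0.24,"z":0,"ax":0,"ay":0,"az":0,"fingers":0},
  {"x":1,"y":-0.3,"z":0,"ax":0,"ay":0,"az":0,"fingers":0},
])

```text
time_s: 2.17
tool_pos: [0.3052, -0.4036, 0.2315]
tool_rot: [3.119, 0.373, 0.0]
force: [1.4, -0.8, 0.1]
grip_width: 0.0429
gripper_force: 0.0
```

Call:
jog_arm([
  {"x":0.2,"y":-0.06,"z":0.2,"ax":0,"ay":0,"az":-0.07,"fingers":0},
  {"x":0.4,"y":-0.12,"z":0.4,"ax":0,"ay":0,"az":-0.15,"fingers":0},
  {"x":0.6,"y":-0.18,"z":0.5,"ax":0,"ay":0,"az":-0.23,"fingers":0},
  {"x":0.75,"y":-0.24,"z":0.5,"ax":0,"ay":0,"az":-0.31,"fingers":0},
  {"x":0.87,"y":-0.31,"z":0.5,"ax":0,"ay":0,"az":-0.38,"fingers":0},
])

```text
time_s: 2.58
tool_pos: [0.4517, -0.3076, 0.13]
tool_rot: [-2.866, -1.281, 0.003]
force: [0.1, -0.7, -0.0]
grip_width: 0.043
gripper_force: 0.0
```

Call:
jog_arm([
  {"x":0,"y":0,"z":0,"ax":0,"ay":0,"az":-0.079,"fingers":0},
  {"x":0,"y":0,"z":0,"ax":0,"ay":0,"az":-0.079,"fingers":0},
  {"x":0,"y":0,"z":0,"ax":0,"ay":0,"az":-0.079,"fingers":0},
])

```text
time_s: 2.83
tool_pos: [0.4514, -0.3087, 0.1325]
tool_rot: [-2.788, -1.447, 0.001]
force: [-0.1, -0.7, -0.7]
grip_width: 0.0426
gripper_force: 0.0
```

Run:
```python
from h import *
go((.4596,-.3027,.007))
```

```text
t 2.83 tcp [ 0.4514 -0.3087  0.1325] xang 54.85 w 0.0426 F [-0.1 -0.7 -0.7] tilt [-3.e-04 -4.e-04 -1.e+00]
jog [0.0484 0.0165 0.6274]
```

Call:
jog_arm([
  {"x":0,"y":0.016,"z":0.15,"ax":0,"ay":0,"az":0,"fingers":0},
  {"x":0,"y":0.016,"z":0.3,"ax":0,"ay":0,"az":0,"fingers":0},
  {"x":0,"y":0.016,"z":0.45,"ax":0,"ay":0,"az":0,"fingers":0},
  {"x":0,"y":0.016,"z":0.58,"ax":0,"ay":0,"az":0,"fingers":0},
  {"x":0,"y":0.016,"z":0.62,"ax":0,"ay":0,"az":0,"fingers":0},
])

```text
time_s: 3.25
tool_pos: [0.4509, -0.3106, 0.0052]
tool_rot: [-2.787, -1.441, 0.004]
force: [-0.6, 1.5, -0.1]
grip_width: 0.0427
gripper_force: 0.0
```

Run:
```python
from h import *
c={n:vision.read_camera(n) for n in("top","scene","wrist")}
go((.4596,-.3027,.007))
finddisc(c,"holder",(.503,-.241),.044,.027)
cv2.imwrite("pics/w2.png",c["wrist"]["pixels"][...,::-1])
```

```text
t 3.4 tcp [ 0.4534 -0.3116  0.0092] xang 54.82 w 0.0425 F [0.4 0.2 0.9] tilt [-1.e-04 -2.e-04 -1.e+00]
jog [ 0.0543 -0.0002  0.011 ]
holder top [ 0.5036 -0.2394] 0.062
holder scene [ 0.5008 -0.2438] 0.088
```

View pics/w2.png

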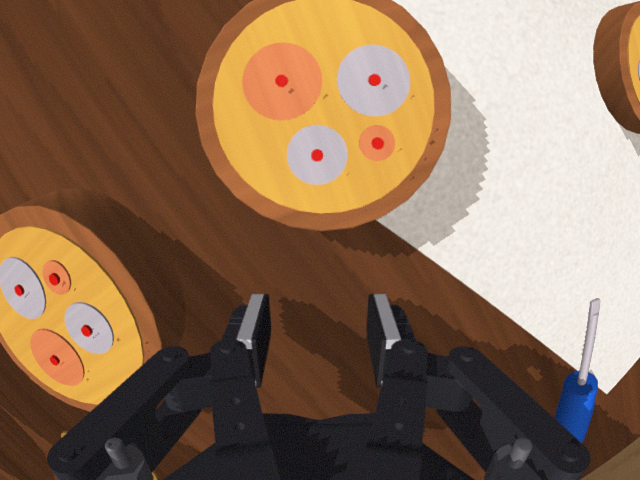

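The wrist view shows the 88 mm disc centred at column 323 in front of the fingers (centre about 318), so the line is good. Now I'll push diagonally.

Call:
jog_arm([
  {"x":0.08,"y":0,"z":0,"ax":0,"ay":0,"az":0,"fingers":0},
  {"x":0.15,"y":0,"z":0,"ax":0,"ay":0,"az":0,"fingers":0},
  {"x":0.2,"y":0,"z":0,"ax":0,"ay":0,"az":0,"fingers":0},
  {"x":0.26,"y":0,"z":0,"ax":0,"ay":0,"az":0,"fingers":0},
  {"x":0.32,"y":0,"z":0,"ax":0,"ay":0,"az":0,"fingers":0},
])

```text
time_s: 3.92
tool_pos: [0.4918, -0.2585, 0.0099]
tool_rot: [2.785, 1.448, 0.001]
force: [-2.0, -1.0, 2.2]
grip_width: 0.0424
gripper_force: 1.2
```

Call:
jog_arm([
  {"x":0.06,"y":0,"z":0,"ax":0,"ay":0,"az":0,"fingers":0},
  {"x":0.12,"y":0,"z":0,"ax":0,"ay":0,"az":0,"fingers":0},
  {"x":0.18,"y":0,"z":0,"ax":0,"ay":0,"az":0,"fingers":0},
  {"x":0.24,"y":0,"z":0,"ax":0,"ay":0,"az":0,"fingers":0},
  {"x":0.3,"y":0,"z":0,"ax":0,"ay":0,"az":0,"fingers":0},
])

```text
time_s: 4.33
tool_pos: [0.5257, -0.2082, 0.0085]
tool_rot: [-2.787, -1.451, 0.0]
force: [-1.2, -3.5, 1.1]
grip_width: 0.0426
gripper_force: 1.2
```

Call:
jog_arm([
  {"x":0.06,"y":0,"z":0,"ax":0,"ay":0,"az":0,"fingers":0},
  {"x":0.11,"y":0,"z":0,"ax":0,"ay":0,"az":0,"fingers":0},
  {"x":0.15,"y":0,"z":0,"ax":0,"ay":0,"az":0,"fingers":0},
  {"x":0.18,"y":0,"z":0,"ax":0,"ay":0,"az":0,"fingers":0},
  {"x":0.18,"y":0,"z":0,"ax":0,"ay":0,"az":0,"fingers":0},
])

```text
time_s: 4.75
tool_pos: [0.5464, -0.1785, 0.0084]
tool_rot: [-2.785, -1.452, -0.001]
force: [-0.8, 0.1, -0.7]
grip_width: 0.0427
gripper_force: 0.0
```

Run:
```python
from h import *
c={n:vision.read_camera(n) for n in("top","scene")}
go((.549,-.176,.009))
finddisc(c,"holder",(.573,-.14),.044,.027)
im=c["top"]["pixels"][200:300,280:440];cv2.imwrite("pics/t2.png",cv2.resize(im,None,fx=5,fy=5,interpolation=3)[...,::-1])
```

```text
t 4.85 tcp [ 0.5457 -0.1794  0.0083] xang 55.02 w 0.0424 F [0.1 0.3 0.1] tilt [ 3.e-04 -5.e-04 -1.e+00]
jog [ 0.0232  0.0036 -0.0034]
holder top [ 0.5752 -0.1351] 0.222
holder scene [ 0.5726 -0.1402] 0.065
```

View pics/t2.png

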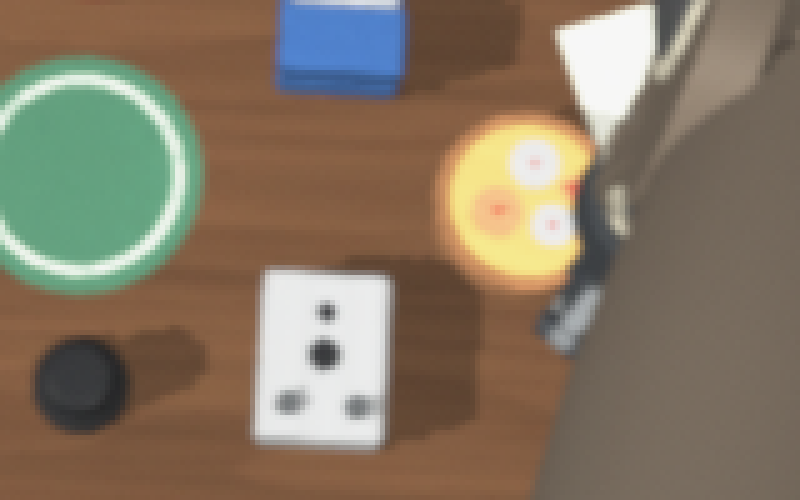

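The crop shows the disc centre near (525,205), the anvil's gap-side top edge at rows 268 to 275, and the vice's lower gap-side edge at rows 90 to 97. I'll convert those edges to the world frame.

Run:
```python
from h import *
c=vision.read_camera("top")
g=cv2.cvtColor(c["pixels"],cv2.COLOR_RGB2GRAY).astype(float); im=c["pixels"].astype(float)
def edge(cols,r0,r1,sig,z,sgn):
    P=[]
    for u in cols:
        d=sgn*np.gradient(sig[r0:r1,u]); d=np.clip(d,0,None);k=d.argmax();w=slice(max(0,k-2),k+3)
        P.append(plane(c,u,r0+(d[w]*np.arange(len(d))[w]).sum()/d[w].sum(),z)[:2])
    P=np.array(P);s,b=np.polyfit(P[:,1],P[:,0],1);r=P[:,0]-s*P[:,1]-b
    print("slope",s.round(4),"x at y=-.045",(b-s*.045).round(4),"resid",r.std().round(4)); return P
edge(range(335,357),246,262,g,.04,1)
b=im[...,2]-im[...,0]
edge(range(338,358),208,226,b,0,-1)
# spot centre by ellipse of green
m=((im[...,1]>im[...,0]+15)&(im[...,1]>im[...,2]+5)).astype(np.uint8);m[:, :260]=0;m[:,330:]=0;m[:205]=0;m[265:]=0
cn=max(cv2.findContours(m,0,1)[0],key=cv2.contourArea);e=cv2.fitEllipse(cn);print("spot",plane(c,*e[0],0),e)
```

```text
slope 0.0113 x at y=-.045 0.5323 resid 0.0002
slope 0.0122 x at y=-.045 0.6295 resid 0.0001
spot [ 5.82132560e-01  7.91005011e-02 -2.22044605e-16] ((295.7165832519531, 234.64187622070312), (46.455196380615234, 47.71687316894531), 79.08956909179688)
```

Call:
jog_arm([
  {"x":-0.08,"y":0,"z":-0.02,"ax":0,"ay":0,"az":0,"fingers":0},
  {"x":-0.15,"y":0,"z":-0.025,"ax":0,"ay":0,"az":0,"fingers":-0.3},
  {"x":-0.15,"y":0,"z":-0.025,"ax":0,"ay":0,"az":0,"fingers":-0.3},
])

```text
time_s: 5.25
tool_pos: [0.5272, -0.2062, 0.0138]
tool_rot: [2.788, 1.447, -0.001]
force: [0.6, 0.2, -0.2]
grip_width: 0.0298
gripper_force: 0.0
```

Call:
jog_arm([
  {"x":0.025,"y":0.038,"z":0,"ax":0,"ay":0,"az":-0.076,"fingers":-0.3},
  {"x":0.05,"y":0.076,"z":0,"ax":0,"ay":0,"az":-0.152,"fingers":-0.3},
  {"x":0.075,"y":0.114,"z":0,"ax":0,"ay":0,"az":-0.228,"fingers":-0.3},
  {"x":0.1,"y":0.152,"z":0,"ax":0,"ay":0,"az":-0.304,"fingers":-0.3},
  {"x":0.126,"y":0.189,"z":0,"ax":0,"ay":0,"az":-0.381,"fingers":-0.3},
])

```text
time_s: 5.67
tool_pos: [0.5742, -0.2058, 0.0135]
tool_rot: [-2.23, -2.213, -0.001]
force: [0.8, 1.2, -0.3]
grip_width: 0.0299
gripper_force: 0.0
```

Run:
```python
from h import *
c={n:vision.read_camera(n) for n in("top","scene","wrist")}
go((.574,-.205,.014))
finddisc(c,"holder",(.574,-.139),.044,.027)
cv2.imwrite("pics/w3.png",c["wrist"]["pixels"][...,::-1])
```

```text
t 5.82 tcp [ 0.574  -0.2056  0.0133] xang 89.09 w 0.0298 F [-0.2  0.1 -0.1] tilt [ 2.e-04 -1.e-04 -1.e+00]
jog [ 0.0029 -0.0001 -0.0033]
holder top [ 0.5752 -0.1363] 0.032
holder scene [ 0.5727 -0.1397] 0.055
```

View pics/w3.png

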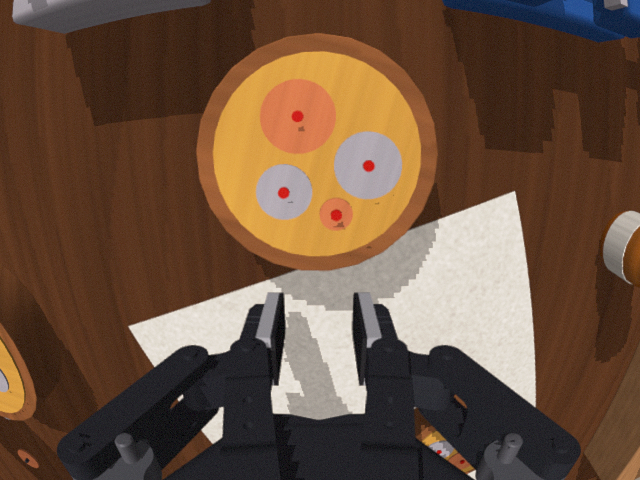

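The wrist view shows the disc centred at column 317 on the fingers (318). The gap corners at about columns 210 and 445 put the gap middle at about 327, so I need about 5 mm more +x before the entry.

Call:
jog_arm([
  {"x":0.04,"y":0,"z":0,"ax":0,"ay":0,"az":0,"fingers":-0.3},
  {"x":0.07,"y":0,"z":0,"ax":0,"ay":0,"az":0,"fingers":-0.3},
  {"x":0.1,"y":0.008,"z":0,"ax":0,"ay":0,"az":0,"fingers":-0.3},
  {"x":0.13,"y":0.017,"z":0,"ax":0,"ay":0,"az":0,"fingers":-0.3},
  {"x":0.16,"y":0.026,"z":0,"ax":0,"ay":0,"az":0,"fingers":-0.3},
])

```text
time_s: 6.33
tool_pos: [0.5796, -0.1727, 0.0136]
tool_rot: [2.235, 2.207, -0.0]
force: [-0.1, -0.9, 0.2]
grip_width: 0.03
gripper_force: 0.5
```

Run:
```python
from h import *
c={n:vision.read_camera(n) for n in("top","scene","wrist")}
go((.580,-.17,.014))
finddisc(c,"holder",(.58,-.12),.044,.027)
cv2.imwrite("pics/w4.png",c["wrist"]["pixels"][...,::-1])
```

```text
t 6.48 tcp [ 0.5798 -0.1726  0.0136] xang 89.34 w 0.03 F [0.1 0.1 0.6] tilt [ 2.e-04  2.e-04 -1.e+00]
jog [ 0.0132  0.0006 -0.0018]
holder top [ 0.5806 -0.118 ] 0.047
holder scene [ 0.5767 -0.1209] 0.09
```

View pics/w4.png

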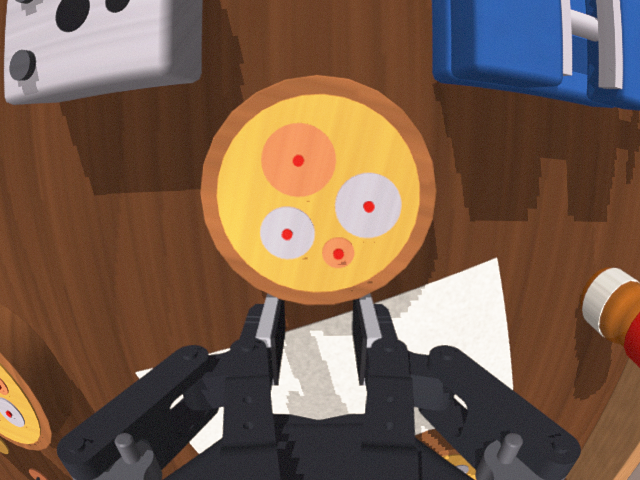

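The disc (columns 202 to 434, centre 318) is centred between the anvil edge at 201 and the vice edge at 433, with midpoint 317. I'll push straight on.

Call:
jog_arm([
  {"x":0.04,"y":0,"z":0,"ax":0,"ay":0,"az":0,"fingers":-0.3},
  {"x":0.08,"y":0,"z":0,"ax":0,"ay":0,"az":0,"fingers":-0.3},
  {"x":0.12,"y":0,"z":0,"ax":0,"ay":0,"az":0,"fingers":-0.3},
  {"x":0.16,"y":0,"z":0,"ax":0,"ay":0,"az":0,"fingers":-0.3},
  {"x":0.2,"y":0,"z":0,"ax":0,"ay":0,"az":0,"fingers":-0.3},
])

```text
time_s: 7.0
tool_pos: [0.58, -0.1325, 0.0136]
tool_rot: [2.235, 2.208, -0.0]
force: [-0.7, -1.5, -0.8]
grip_width: 0.0301
gripper_force: 0.5
```

Call:
jog_arm([
  {"x":0.04,"y":0,"z":0,"ax":0,"ay":0,"az":0,"fingers":-0.3},
  {"x":0.08,"y":0,"z":0,"ax":0,"ay":0,"az":0,"fingers":-0.3},
  {"x":0.12,"y":0,"z":0,"ax":0,"ay":0,"az":0,"fingers":-0.3},
  {"x":0.16,"y":0,"z":0,"ax":0,"ay":0,"az":0,"fingers":-0.3},
  {"x":0.2,"y":0,"z":0,"ax":0,"ay":0,"az":0,"fingers":-0.3},
])

```text
time_s: 7.42
tool_pos: [0.5805, -0.0926, 0.0136]
tool_rot: [2.235, 2.208, 0.0]
force: [-0.6, -1.7, -0.6]
grip_width: 0.0298
gripper_force: 0.6
```

Run:
```python
from h import *
c={n:vision.read_camera(n) for n in("top","scene","wrist")}
go((.5815,.027,.014))
finddisc(c,"holder",(.581,-.04),.044,.027)
cv2.imwrite("pics/w5.png",c["wrist"]["pixels"][...,::-1])
```

```text
t 7.57 tcp [ 0.5805 -0.0926  0.0135] xang 89.35 w 0.0299 F [ 0.6  0.2 -0.9] tilt [ 4.e-04 -1.e-04 -1.e+00]
jog [ 0.5978 -0.0018 -0.0021]
holder top [ 0.5836 -0.0338] 0.597
holder scene [ 0.5756 -0.0403] 0.536
```

View pics/w5.png

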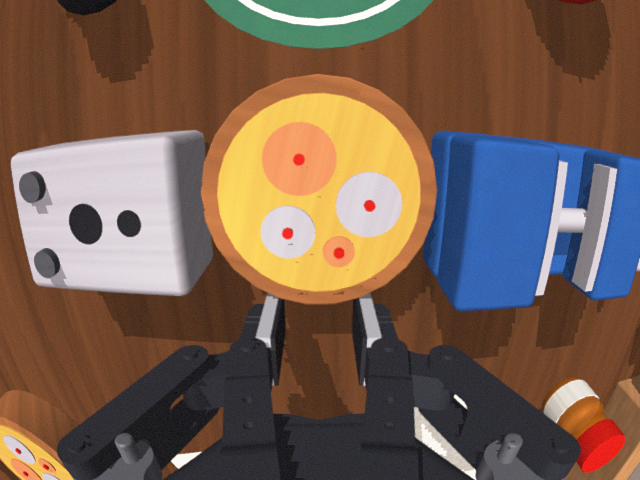

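The disc sits centred in the gap, between the anvil edge at 210 and the vice edge at 430, and the spot lies straight ahead. I'll continue and watch the force.

Call:
jog_arm([
  {"x":0.04,"y":0,"z":0,"ax":0,"ay":0,"az":0,"fingers":-0.3},
  {"x":0.08,"y":0,"z":0,"ax":0,"ay":0,"az":0,"fingers":-0.3},
  {"x":0.12,"y":0,"z":0,"ax":0,"ay":0,"az":0,"fingers":-0.3},
  {"x":0.16,"y":0,"z":0,"ax":0,"ay":0,"az":0,"fingers":-0.3},
  {"x":0.2,"y":0,"z":0,"ax":0,"ay":0,"az":0,"fingers":-0.3},
])

```text
time_s: 8.08
tool_pos: [0.5809, -0.0525, 0.0135]
tool_rot: [-2.235, -2.208, 0.0]
force: [-0.6, -0.6, -1.2]
grip_width: 0.03
gripper_force: 0.5
```

Call:
jog_arm([
  {"x":0.04,"y":0,"z":0,"ax":0,"ay":0,"az":0,"fingers":-0.3},
  {"x":0.08,"y":0,"z":0,"ax":0,"ay":0,"az":0,"fingers":-0.3},
  {"x":0.12,"y":0,"z":0,"ax":0,"ay":0,"az":0,"fingers":-0.3},
  {"x":0.16,"y":0,"z":0,"ax":0,"ay":0,"az":0,"fingers":-0.3},
  {"x":0.2,"y":0,"z":0,"ax":0,"ay":0,"az":0,"fingers":-0.3},
])

```text
time_s: 8.5
tool_pos: [0.5815, -0.0126, 0.0136]
tool_rot: [-2.235, -2.208, 0.0]
force: [-0.9, -1.5, 0.4]
grip_width: 0.0298
gripper_force: 0.5
```

Run:
```python
from h import *
c={n:vision.read_camera(n) for n in("top","scene","wrist")}
go((.5815,.027,.014))
finddisc(c,"holder",(.581,.04),.044,.027)
cv2.imwrite("pics/w6.png",c["wrist"]["pixels"][...,::-1])
```

```text
t 8.65 tcp [ 0.5816 -0.0126  0.0136] xang 89.35 w 0.0296 F [ 0.3 -0.7  0.1] tilt [ 4.e-04  0.e+00 -1.e+00]
jog [ 0.198  -0.0026 -0.002 ]
holder top [0.5844 0.0479] 2.842
holder scene [0.5798 0.0407] 0.056
```

View pics/w6.png

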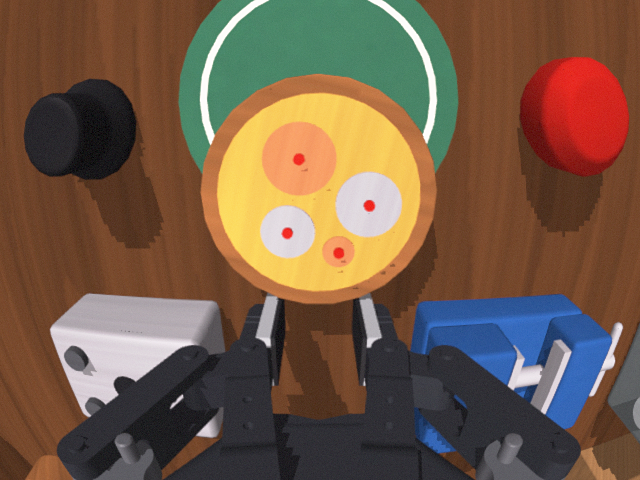

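The disc straddles the spot's near half and is centred laterally (disc column 318, ring column 319). About 37 mm remains. Then I'll back off.

Call:
jog_arm([
  {"x":0.04,"y":0,"z":0,"ax":0,"ay":0,"az":0,"fingers":-0.3},
  {"x":0.08,"y":0,"z":0,"ax":0,"ay":0,"az":0,"fingers":-0.3},
  {"x":0.12,"y":0,"z":0,"ax":0,"ay":0,"az":0,"fingers":-0.3},
  {"x":0.16,"y":0,"z":0,"ax":0,"ay":0,"az":0,"fingers":-0.3},
  {"x":0.185,"y":0,"z":0,"ax":0,"ay":0,"az":0,"fingers":-0.3},
])

```text
time_s: 9.17
tool_pos: [0.582, 0.0247, 0.0136]
tool_rot: [-2.234, -2.208, -0.0]
force: [0.5, -0.8, -0.5]
grip_width: 0.0299
gripper_force: 0.5
```

Call:
jog_arm([
  {"x":-0.03,"y":0,"z":0,"ax":0,"ay":0,"az":0,"fingers":-0.3},
  {"x":-0.06,"y":0,"z":-0.05,"ax":0,"ay":0,"az":0,"fingers":-0.3},
  {"x":-0.08,"y":0,"z":-0.2,"ax":0,"ay":0,"az":0,"fingers":-0.3},
  {"x":-0.08,"y":0,"z":-0.4,"ax":0,"ay":0,"az":0,"fingers":-0.3},
  {"x":-0.08,"y":0,"z":-0.6,"ax":0,"ay":0,"az":0,"fingers":-1},
])

```text
time_s: 9.58
tool_pos: [0.5807, 0.0065, 0.1348]
tool_rot: [-2.235, -2.205, 0.002]
force: [1.9, 0.5, 0.6]
grip_width: 0.0193
gripper_force: 0.0
```

Run:
```python
from h import *
c={n:vision.read_camera(n) for n in("top","scene","wrist")}
finddisc(c,"holder",(.581,.077),.044,.027)
# key from both cameras: orange pixels
for n,nr in(("top",(.473,.329,.03)),("scene",(.473,.329,.03))):
    for l in("key",):
        for d in vision.outline_of(n,l)[:2]:
            v,u=np.nonzero(d["region"]);print(n,d["score"],d["bbox"],len(u))
    im=cv2.cvtColor(c[n]["pixels"],cv2.COLOR_RGB2HSV);u0,v0=proj(c[n],nr).astype(int)
    w=im[v0-20:v0+20,u0-25:u0+25];m=(w[...,0]<18)&(w[...,1]>165)&(w[...,2]>150)
    v,u=np.nonzero(m);U,V=u.mean()+u0-25,v.mean()+v0-20;print(n,len(u),U,V,[plane(c[n],U,V,z)[:2].round(4) for z in(.02,.03,.04)])
    c[n]["o"]=ray(c[n],U,V)
(o1,d1),(o2,d2)=c["top"]["o"],c["scene"]["o"]
s=np.linalg.lstsq(np.c_[d1,-d2],o2-o1,rcond=None)[0];print("tri",o1+s[0]*d1,o2+s[1]*d2)
go((.473,.329,.08))
```

```text
holder top [0.5864 0.0873] 2.95
holder scene [0.5812 0.0763] 0.054
top 0.69 [177.6, 263.7, 192.5, 278.2] 138
top 70 187.25714285714287 269.8 [array([0.4784, 0.331 ]), array([0.477 , 0.3283]), array([0.4756, 0.3255])]
scene 0.52 [437.0, 236.7, 447.5, 247.3] 92
scene 0.36 [328.1, 231.4, 351.4, 255.8] 290
scene 22 444.1818181818182 243.72727272727275 [array([0.4899, 0.3294]), array([0.5017, 0.3249]), array([0.5135, 0.3204])]
tri [0.47956112 0.33343893 0.01124633] [0.47954444 0.33331383 0.01120968]
t 9.93 tcp [0.5809 0.0071 0.1323] xang 89.26 w -0.0002 F [-0.5 -0.6 -0.4] tilt [-0.     -0.0023 -1.    ]
jog [ 1.6022 -0.5598  0.2629]
```

The holder is at rest within about 2 mm of the spot centre. Next is the key: it triangulates to about (0.478,0.331). I'll move near it and refine from the wrist camera.

Call:
jog_arm([
  {"x":0.15,"y":-0.05,"z":0,"ax":0,"ay":0,"az":0,"fingers":-1},
  {"x":0.3,"y":-0.1,"z":0,"ax":0,"ay":0,"az":0,"fingers":-1},
  {"x":0.47,"y":-0.15,"z":0,"ax":0,"ay":0,"az":0,"fingers":-1},
  {"x":0.64,"y":-0.2,"z":0,"ax":0,"ay":0,"az":0,"fingers":-1},
  {"x":0.8,"y":-0.25,"z":0,"ax":0,"ay":0,"az":0,"fingers":-1},
])

```text
time_s: 10.35
tool_pos: [0.5323, 0.1692, 0.1319]
tool_rot: [-2.235, -2.206, 0.004]
force: [-0.0, 0.5, -0.6]
grip_width: -0.0
gripper_force: 0.0
```

Call:
jog_arm([
  {"x":0.15,"y":-0.06,"z":0,"ax":0,"ay":0,"az":0,"fingers":-1},
  {"x":0.3,"y":-0.12,"z":0,"ax":0,"ay":0,"az":0,"fingers":-1},
  {"x":0.45,"y":-0.2,"z":0,"ax":0,"ay":0,"az":0,"fingers":-1},
  {"x":0.55,"y":-0.26,"z":0,"ax":0,"ay":0,"az":0,"fingers":-1},
  {"x":0.55,"y":-0.26,"z":0,"ax":0,"ay":0,"az":0,"fingers":-1},
])

```text
time_s: 10.77
tool_pos: [0.4804, 0.2815, 0.1319]
tool_rot: [-2.229, -2.211, 0.004]
force: [-0.1, -0.1, 0.4]
grip_width: -0.0001
gripper_force: 0.0
```

Run:
```python
from h import *
go((.478,.331,.08))
c={n:vision.read_camera(n) for n in("wrist","top","scene")}
w=c["wrist"];im=cv2.cvtColor(w["pixels"],cv2.COLOR_RGB2HSV)
m=((im[...,0]>5)&(im[...,0]<16)&(im[...,1]>170)&(im[...,2]>170)).astype(np.uint8)
n,_,st,ce=cv2.connectedComponentsWithStats(m);k=1+st[1:,4].argmax();print(st[k],ce[k])
K=w["mtx"];x,y=(ce[k][0]-K[0,2])/K[0,0],(ce[k][1]-K[1,2])/K[1,1];r=np.hypot(x,y)
d=np.array([x/r*np.sin(r),y/r*np.sin(r),np.cos(r)]);R=np.array(w["R"]);d=R.T@d;o=-R.T@np.array(w["t"])
for z in(.01,.02,.03,.04):print(z,(o+d*(z-o[2])/d[2]).round(4))
o2,d2=ray(c["top"],187.26,269.8);s=np.linalg.lstsq(np.c_[d,-d2],o2-o,rcond=None)[0];print("tri",o+s[0]*d,o2+s[1]*d2)
finddisc(c,"holder",(.581,.077),.044,.027);finddisc(c,"spot",(.581,.078),.06,0,("top",))
```

```text
t 10.77 tcp [0.4804 0.2815 0.1319] xang 89.55 w -0.0001 F [-0.1 -0.1  0.4] tilt [-5.0e-04 -3.4e-03 -1.0e+00]
jog [ 0.2474 -0.0131  0.2593]
[ 295  140   42   41 1342] [315.5052161  159.94411326]
0.01 [0.4778 0.3319 0.01  ]
0.02 [0.4779 0.3331 0.02  ]
0.03 [0.478  0.3344 0.03  ]
0.04 [0.4781 0.3357 0.04  ]
tri [0.47784807 0.33260782 0.01569447] [0.47894689 0.33219964 0.01573287]
holder top [0.5834 0.0793] 0.038
holder scene [0.5805 0.0762] 0.06
spot top [0.5829 0.0799] 1.346
```

The holder is confirmed on the spot. The key is at (0.478,0.333) with its top at about 0.02. I'll go above it and then press down, watching the force.

Call:
jog_arm([
  {"x":0.13,"y":-0.006,"z":0,"ax":0,"ay":0,"az":0,"fingers":-1},
  {"x":0.257,"y":-0.012,"z":0.1,"ax":0,"ay":0,"az":0,"fingers":-1},
  {"x":0.257,"y":-0.012,"z":0.28,"ax":0,"ay":0,"az":0,"fingers":-1},
  {"x":0.257,"y":-0.012,"z":0.44,"ax":0,"ay":0,"az":0,"fingers":-1},
  {"x":0.257,"y":-0.012,"z":0.46,"ax":0,"ay":0,"az":0,"fingers":-1},
])

```text
time_s: 11.48
tool_pos: [0.4788, 0.3275, 0.0357]
tool_rot: [-2.235, -2.205, 0.014]
force: [-0.9, -0.4, -0.4]
grip_width: 0.0
gripper_force: 0.0
```

Call:
jog_arm([
  {"x":0,"y":0,"z":0.03,"ax":0,"ay":0,"az":0,"fingers":-1},
  {"x":0,"y":0,"z":0.05,"ax":0,"ay":0,"az":0,"fingers":-1},
  {"x":0,"y":0,"z":0.07,"ax":0,"ay":0,"az":0,"fingers":-1},
  {"x":0,"y":0,"z":0.07,"ax":0,"ay":0,"az":0,"fingers":-1},
])

```text
time_s: 11.82
tool_pos: [0.4823, 0.3303, 0.0286]
tool_rot: [2.236, 2.206, 0.003]
force: [0.1, -0.0, 0.1]
grip_width: -0.0003
gripper_force: 0.0
```

Call:
jog_arm([
  {"x":0.013,"y":-0.02,"z":0.01,"ax":0,"ay":0,"az":0,"fingers":-1},
  {"x":0.013,"y":-0.02,"z":0.02,"ax":0,"ay":0,"az":0,"fingers":-1},
  {"x":0.013,"y":-0.02,"z":0.03,"ax":0,"ay":0,"az":0,"fingers":-1},
  {"x":0.013,"y":-0.02,"z":0.03,"ax":0,"ay":0,"az":0,"fingers":-1},
])

```text
time_s: 12.15
tool_pos: [0.4775, 0.3332, 0.0218]
tool_rot: [2.235, 2.208, 0.001]
force: [-0.5, 0.3, 1.8]
grip_width: 0.0002
gripper_force: 0.7
```

Call:
jog_arm([
  {"x":0,"y":0,"z":0.01,"ax":0,"ay":0,"az":0,"fingers":-1},
  {"x":0,"y":0,"z":0.02,"ax":0,"ay":0,"az":0,"fingers":-1},
  {"x":0,"y":0,"z":0.02,"ax":0,"ay":0,"az":0,"fingers":-1},
])

```text
time_s: 12.4
tool_pos: [0.4776, 0.3332, 0.0177]
tool_rot: [-2.235, -2.207, -0.001]
force: [-0.6, 1.4, 3.8]
grip_width: 0.0004
gripper_force: 1.9
```

Call:
jog_arm([
  {"x":0,"y":0,"z":0.008,"ax":0,"ay":0,"az":0,"fingers":-1},
  {"x":0,"y":0,"z":0.015,"ax":0,"ay":0,"az":0,"fingers":-1},
  {"x":0,"y":0,"z":0.015,"ax":0,"ay":0,"az":0,"fingers":-1},
  {"x":0,"y":0,"z":0.015,"ax":0,"ay":0,"az":0,"fingers":-1},
])

```text
time_s: 12.73
tool_pos: [0.4777, 0.3332, 0.0159]
tool_rot: [-2.235, -2.207, -0.002]
force: [-3.2, -0.9, 12.4]
grip_width: 0.0001
gripper_force: 6.0
```

At 12.4 N the key is on its stop, so it is fully down. Now I'll release and retreat.

Call:
jog_arm([
  {"x":0,"y":0,"z":-0.05,"ax":0,"ay":0,"az":0,"fingers":-1},
  {"x":0,"y":0,"z":-0.2,"ax":0,"ay":0,"az":0,"fingers":-1},
  {"x":0,"y":0,"z":-0.4,"ax":0,"ay":0,"az":0,"fingers":-1},
  {"x":0,"y":0,"z":-0.5,"ax":0,"ay":0,"az":0,"fingers":-1},
  {"x":0,"y":0,"z":-0.5,"ax":0,"ay":0,"az":0,"fingers":-1},
])

```text
time_s: 13.15
tool_pos: [0.4797, 0.3341, 0.12]
tool_rot: [2.234, 2.206, 0.012]
force: [0.0, 0.4, -0.2]
grip_width: -0.0002
gripper_force: 0.0
```

Run:
```python
from h import *
c={n:vision.read_camera(n) for n in("top","scene")}
finddisc(c,"holder",(.581,.077),.044,.027);go((.478,.333,.1))
print(ctrl.hand_in())
```

```text
holder top [0.5828 0.0792] 0.036
holder scene [0.5804 0.0762] 0.072
t 13.35 tcp [0.4769 0.3323 0.1132] xang 89.28 w -0.0001 F [-0.6  0.5 -0.3] tilt [-0.0014 -0.0017 -1.    ]
jog [0.0038 0.0058 0.0661]
the job is handed in; nothing more can be done
None
```

I pushed the 88 mm holder through the gap to within about 2 mm of the green spot's centre, pressed the start key to its stop and released it, then handed the job in at about 13 s; no verdict came back.

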